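# Tip the sample disc out of its keeper

### The arm

A 7-joint arm with a two-finger parallel gripper is mounted at the origin on a cart in front of the work surface, level with it; the furniture and walls round the work are solid. World frame = base frame: x ahead of the robot, y to its left, z up, the work surface at z = 0. Lengths are in mm, angles in rad, forces in N, time in s.
With the tool pointing down it reaches from about 400 to 875 mm from the base axis. Payload 4.4 kg.
Tool frame: the origin (TCP) lies midway between the tips of the shut fingers; the grasp point (between the pads) lies 19 mm behind it (ctrl.grip_point_offset is the distance from the TCP to the grasp point, in mm); z points along the fingers, y is the line along which they close (so a half turn about z gives the same grasp; the last joint's range is limited). The gripper opens to 85 mm and grips with 20 to 120 N. Pads are 22 mm wide; open, the fingers measure 114 mm over their backs; the gripper's body (76 mm by 85 mm) begins 54 mm behind the grasp point. The pads swing forward as they close: fully open they stand 13 mm farther back than shut.
Start: joints at [-1.333, 0.628, 0.038, 1.517, -0.027, 0.996, -0.02], TCP at [194.422, 620.256, 231.313] pointing down, gripper open.
Joint ranges: [-3.06, 3.06], [-0.37, 2.12], [-1.25, 1.32], [0.18, 2.47], [-1.1, 4.24], [0.23, 1.98], [-2.94, 2.94]. Speed limits (rad/s): [2.57, 2.57, 3.14, 3.14, 3.14, 3.14, 3.14].

### API

Orientations are given as [roll, pitch, yaw] about the fixed x, y, z axes, in that order (R = Rz(yaw) Ry(pitch) Rx(roll)).
In Python, from cell import ctrl gives the robot as it stands.
- The arm moves only by the shell command python3 nudge.py 'ROWS'. ROWS is one flat JSON list of numbers that holds 1 to 12 rows one after another, with no inner brackets; each row has 7 numbers: dx, dy, dz in m, then a rotation vector rx, ry, rz in rad, then the finger opening in mm; each row shifts and turns the commanded pose from where the row before left it, along the tool's axes as they then stand; what a row does not reach is not made up. A row lasts 1/10 s, in which the tool goes at most 50 mm and 0.15 rad, less where a joint would pass 70% of its speed; a pose out of reach is approached as far as the arm can. The fingers move at their own pace and stop on an object; the grip force is fixed at half the most. Time passes only in rows, so rows that do not move let the fingers close. It prints the time, the measured TCP pose, the force, the opening and the grip force at its end. Input that does not fit is refused with a message, and nothing moves.
- ctrl.read_state(): the state, without advancing time (a new reading comes with each control period).
- ctrl.get_image(name): name is "scene" or "top"; returns the picture (420x560x3 uint8, blue, green, red); there is no depth.
- ctrl.calibration(name): a dict with "fx", "fy", "cx", "cy" (pixels), "k1" (the pictures are not rectified: a ray, as slopes to the right and down, at radius r is drawn at 1 + k1 r^2 times it, then the intrinsics apply), "rvec" (rotation vector, rad) and "tvec" (3), from world to camera coordinates, as OpenCV has them. Camera axes: x right, y down, z forward; pixel columns grow to the right and rows downward; lengths in mm; the calibration is good to about 2 mm. A picture is of the moment at which its call begins. calibration takes no time and is no camera call.
- ctrl.finish_job(): hands the job in; it is judged then, once.
The state is a dict: "clock": time; "qpos": joint angles; "qd": joint speeds; "tau": joint torques, N m; "eef_pos": TCP position; "tool_rot": TCP orientation; "force": force on the tool from outside, world axes, zero at the start; "torque": the same for the moment, N m; "width": finger opening in mm; "gripper_force": force on a finger pad.
Only numpy, scipy, OpenCV 4.12 (cv2) and the standard library are available. Lean on these libraries where they do the work, as an engineer would, in place of code of your own. Each camera call takes 0.05 s, during which the arm holds its last target. There are 200 camera calls.

### The job

The white ceramic disc lies under the fixed clear cover of the grey keeper tray, behind the baffle. Pick the tray up by its metal rib and tip it so that the disc slides round the baffle into the open, notched pick-up corner; set the tray back level on the worktop, then take the disc out of the corner and lay it flat in the middle of the white porcelain dish without dropping it, leaving the other things where they stand.

Things in the scene. Friction and masses are not known exactly. Their poses are not given: they have to be found in the camera images.
- keeper: loose grey, dark-floored keeper tray, 158 (x) x 148 (y) mm, 0.33 to 0.53 kg; origin: centre of its underside, z up. In its frame, mm: floor's top z=8; inside of walls x=-75..75, y=-70..70. Fixed clear cover (z=20..23) over all of y<-6 and all of x>3, not over the bay. Inside and disc are slippery: the disc slides from about 8 to 15 degrees of tilt
- baffle_end (a point): free end of the keeper's baffle, at floor height (13, -8, 8 mm in the keeper's frame). The baffle is an inner wall, y=-10..-6, from the near wall x=-75 to x=13; past its end a gap of 62 mm remains to the far wall at x=75. The disc starts in the covered lane at y<-10, x<13; the pick-up corner ends the other lane, y>-6
- bay_mid (a point): middle of the floor (-36, 32, 8 mm in the keeper's frame) of the uncovered bay x=-75..3, y=-6..70, whose outer walls are low (top z=18)
- pickup_corner (a point): floor point (-51, 46, 8 mm in the keeper's frame) where the disc's centre lies when it touches both walls of the pick-up corner (the bay's corner at -x, +y). Floor and walls are cut away in a square notch there (all of x<-56 with y>51), so one finger can stand outside the corner and one in the bay, closing along the keeper's diagonal (-1, +1)
- rib_top (a point): middle of the top of the keeper's upright aluminium grip rib, at (10, -12, 53 mm) in the keeper's frame. The rib spans x=-15..35, y=-18..-6, z=23..53: grasp it from above, fingers closing along the keeper's y. It stands near the centre of mass
- disc: loose flat white ceramic disc, 48 mm across, 6 mm thick, 24 to 42 g; origin: centre of its underside, z up. It cannot turn over under the cover, its yaw means nothing
- dish: loose white porcelain dish, round, 149 mm across, 20 mm high at the rim; origin: centre of its underside. Inner floor 6 mm above the worktop, flat to about 37 mm from the centre, then sloping up to the rim
- cup: small clear plastic sample cup, 28 mm across, 32 mm high, standing on the worktop; bystander; origin under its centre
- bung: black rubber bung, 25 mm across, 23 mm high; bystander; origin under its centre
- bottle: brown bottle with red cap, 57 mm across, 115 mm high; bystander; origin under its centre
- vial: small brown vial with blue cap, 17 mm across, 46 mm high; bystander; origin under its centre

How it is judged (in metres and radians):
On the way, in this order (a step that is already met when the one before it is completed fails the run):
1. the keeper is tipped (angle between keeper's own z axis and vertical above 0.13 rad), for 0.1 s.
2. the keeper stands level on the worktop again and the disc lies in its pick-up corner (angle between keeper's own z axis and vertical below 0.05 rad and height (world z) of keeper below 0.004 m and horizontal distance between disc and pickup_corner below 0.008 m and z of disc in the frame of keeper below 0.012 m), for 0.3 s.
3. the disc is lifted out of the keeper by the fingers (z of disc in the frame of keeper above 0.03 m and contact force between the fingers and disc above 1 N), for 0.1 s.
At the end, for the whole second after the job is handed in: The disc lies at rest in the porcelain dish, flat (within 7 degrees) on its inner floor and within 25 mm of its centre; the dish and the keeper stand level on the worktop (angle between each of keeper, dish's own z axis and vertical below 0.05 rad and height (world z) of each of keeper, dish below 0.004 m and horizontal distance between disc and dish below 0.025 m and z of disc in the frame of dish below 0.011 m and angle between disc's own z axis and vertical below 0.12 rad and linear speed of disc below 0.02 m/s); the robot touches nothing.
It fails at once if the disc falls onto the worktop (height (world z) of disc below 0.003 m).
It fails at once if the disc is let go more than about 25 mm above the dish's floor (horizontal distance between disc and dish below 0.06 m and z of disc in the frame of dish above 0.031 m and contact force between the fingers and disc below 0.05 N).
It fails at once if a bystander is knocked over or shoved by more than 30 mm (distance of any of cup, bung, bottle, vial from where it was at the start of the episode above 0.03 m).
It also fails if it takes over 54 s, if anything falls off the work surface, if the arm or the gripper's body presses on something with over 40 N, if the wrist force passes 120 N, or if a joint passes its speed limit or range.

## Working session

There is one attempt and no reset: what is moved stays moved. The work goes in short steps, Python scripts to look and compute and a shell command to move; the robot and the scene stay as the last step left them, time stands still between calls to the robot, and variables do not carry over. Pictures are saved under pics/ and viewed, at most 10 in all, crops included, and the job is handed in when it is done.

```bash
ls; mkdir -p pics; cat > h.py <<'E'
from cell import ctrl
import numpy as np, cv2
from scipy.spatial.transform import Rotation as R
def cal(n):
    c=ctrl.calibration(n); Rm=R.from_rotvec(np.ravel(c["rvec"])).as_matrix(); return c,Rm,np.ravel(c["tvec"])
def ray(n,u,v):
    c,Rm,t=cal(n); x=(u-c["cx"])/c["fx"]; y=(v-c["cy"])/c["fy"]
    rd=np.hypot(x,y); r=rd
    for _ in range(20): r=rd/(1+c["k1"]*r*r)
    s=r/rd if rd>0 else 1
    return -Rm.T@t, Rm.T@np.array([x*s,y*s,1])
def onz(n,u,v,z):
    o,d=ray(n,u,v); return o+d*(z-o[2])/d[2]
def proj(n,P):
    c,Rm,t=cal(n); p=Rm@np.asarray(P,float)+t; x,y=p[0]/p[2],p[1]/p[2]; k=1+c["k1"]*(x*x+y*y)
    return np.array([c["fx"]*x*k+c["cx"],c["fy"]*y*k+c["cy"]])
E
python3 - <<'E'
from h import *
for n in("scene","top"):
    cv2.imwrite(f"pics/{n}0.png",ctrl.get_image(n)); c,Rm,t=cal(n); print(n,c,-Rm.T@t,Rm[2])
print(ctrl.read_state())
E
```

```text
cell.py
nudge.py
pics
scene {'fx': 404.92960726479134, 'fy': 404.92960726479134, 'cx': 277.385439249325, 'cy': 208.84505276795701, 'k1': -0.014787848916625462, 'rvec': array([ 2.17238827, -0.92001327,  0.40372782]), 'tvec': array([-392.96984892,  306.81996572,  907.40859793])} [ -54.75097484 -594.65635804  845.77792814] [ 0.52679803  0.50506875 -0.68365883]
top {'fx': 482.97866405751387, 'fy': 482.97866405751387, 'cx': 275.0702615725642, 'cy': 209.00517077600273, 'k1': -0.14534658933319558, 'rvec': array([ 2.08545052, -2.13896148,  0.20043691]), 'tvec': array([1.08727416e+00, 5.39568085e+02, 1.33616304e+03])} [ 264.53574721  -22.66130729 1416.32407266] [ 0.19776192  0.00725252 -0.98022325]
{'clock': 0.1, 'qpos': array([-1.33279501,  0.62922854,  0.03844783,  1.51827832, -0.02700256,
        0.99631187, -0.02003227]), 'qd': array([-6.06256330e-05, -2.17949806e-03,  1.32560586e-03, -1.81741522e-03,
       -1.71724248e-03,  5.14249988e-05, -6.06032568e-04]), 'tau': array([ 3.16828606e-03, -5.64534509e+01,  1.23075027e+00, -1.93973440e+01,
        1.13699469e-02,  5.44784241e-03, -1.93241442e-05]), 'eef_pos': array([194.249446  , 619.70117258, 230.49407221]), 'tool_rot': array([-3.13988461e+00,  1.59437229e-05,  2.83775498e+00]), 'force': array([ 0.46655716, -0.32225725, -0.12598098]), 'torque': array([ 0.05436244, -0.01411505, -0.04244574]), 'gripper_force': 0.0, 'width': 85.28131967790355}
```

View pics/top0.png

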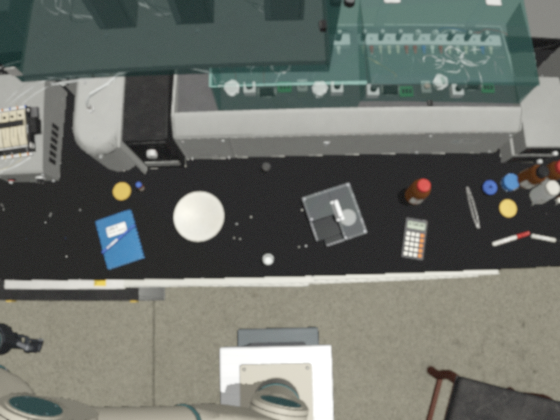

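View pics/scene0.png

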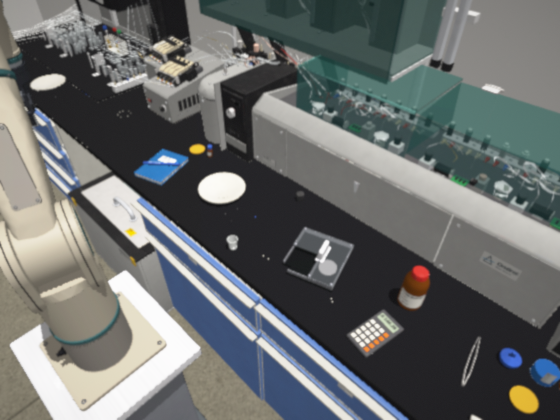

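The top view shows the keeper around (335,214), the dish at (199,216), the cup at (268,259), the bung at (266,167) and the bottle at (418,190). I'll zoom in on the keeper in both views.

```bash
python3 - <<'E'
from h import *
a=cv2.imread("pics/top0.png")[175:255,290:380]; b=cv2.imread("pics/scene0.png")[220:300,275:365]
f=lambda i:cv2.convertScaleAbs(cv2.resize(i,(400,356),interpolation=cv2.INTER_CUBIC),alpha=1.5,beta=25)
cv2.imwrite("pics/crop0.png",np.hstack([f(a),f(b)]))
t=cv2.imread("pics/top0.png")
m=cv2.inRange(t,(170,170,170),(255,255,255))[150:280,150:300]
for c in cv2.findContours(m,0,2)[0]:
    if cv2.contourArea(c)>20: print("white",cv2.boundingRect(c),cv2.minEnclosingCircle(c),cv2.contourArea(c))
for p,z in(((199,216),20),((268,259),32),((266,167),23),((424,184),115),((140,186),40)): print(p,onz("top",*p,z))
E
```

```text
white (34, 127, 116, 3) ((91.5, 128.0), 57.508792877197266) 109.0
white (114, 105, 9, 9) ((117.68181610107422, 109.04545593261719), 4.778237819671631) 58.0
white (24, 42, 50, 49) ((48.51359558105469, 66.13411712646484), 25.20575523376465) 1872.0
white (0, 0, 6, 6) ((2.5, 2.5), 3.5356338024139404) 23.5
(199, 216) [531.13003748 213.08883951  20.        ]
(268, 259) [398.07411591  11.3899622   32.        ]
(266, 167) [674.86691789  11.750353    23.        ]
(424, 184) [ 587.57649908 -432.88401997  115.        ]
(140, 186) [622.87542247 388.49470663  40.        ]
```

View pics/crop0.png

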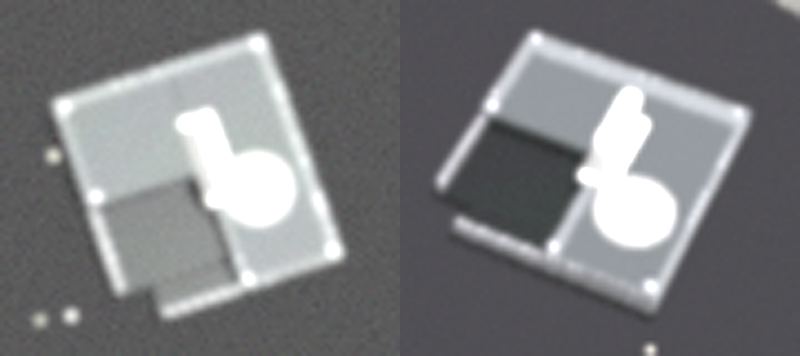

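The left half (top view) shows the keeper with its notch at crop (140,300), covered corners at (60,103), (262,38) and (340,255), and the disc at (258,188). The right half (scene view) has covered corners at (535,35), (750,112) and (655,310). Keeper +x points roughly along world +x, with a yaw near 0.35. Next I'll compute the pose from both views.

```bash
cat >> h.py <<'E'
def kfit(n,pix,kp):
    "2D rigid fit keeper frame from pixels of known keeper points (mm)"
    W=np.array([onz(n,*p,k[2])[:2] for p,k in zip(pix,kp)]); K=np.array(kp,float)[:,:2]
    w=(W-W.mean(0))@[1,1j]; k=(K-K.mean(0))@[1,1j]; psi=np.angle(np.sum(w*k.conj()))
    c=np.array([[np.cos(psi),-np.sin(psi)],[np.sin(psi),np.cos(psi)]]); o=W.mean(0)-c@K.mean(0)
    return o,psi,np.linalg.norm(W-o-K@c.T,axis=1)
E
python3 - <<'E'
from h import *
kp=[(79,74,23),(79,-74,23),(-79,-74,23)]
tp=[(290+u/4.444,175+v/4.45) for u,v in((54,101),(263,33),(345,256))]
sp=[(275+(u-400)/4.444,220+v/4.45) for u,v in((533,29),(754,110),(657,314))]
for n,p in(("top",tp),("scene",sp)): print(n,kfit(n,p,kp))
# rib top ends: top (196,115)..(218,203) ; scene top of rib far end (632,90)
print("disc",onz("top",290+258/4.444,175+188/4.45,14), onz("scene",275+(634-400)/4.444,220+212/4.45,14))
a=cv2.imread("pics/top0.png"); m=cv2.inRange(a[190:230,180:220],(170,)*3,(255,)*3)
# dish rims
for n,roi in(("top",(180,255,165,235)),("scene",(165,212,190,255))):
    i=cv2.imread(f"pics/{n}0.png"); y0,y1,x0,x1=roi; m=cv2.inRange(i[y0:y1,x0:x1],(120,)*3,(255,)*3)
    c=max(cv2.findContours(m,0,1)[0],key=cv2.contourArea); e=cv2.fitEllipse(c); print(n,e, onz(n,e[0][0]+x0,e[0][1]+y0,17))
E
```

```text
top (array([ 523.18365684, -187.21538148]), np.float64(0.2926014111891657), array([0.37804969, 0.45927998, 0.70782626]))
scene (array([ 523.65827575, -189.68040532]), np.float64(0.28538968501984535), array([3.47846559, 3.47893496, 6.91121238]))
disc [ 516.87378299 -227.39600697   14.        ] [ 516.39853631 -229.53608756   14.        ]
top ((33.39384460449219, 35.98808288574219), (49.61573028564453, 51.38653564453125), 51.938716888427734) [531.78538845 215.40856141  17.        ]
scene ((31.34330940246582, 22.290325164794922), (30.640411376953125, 47.34358215332031), 84.3306884765625) [531.79119018 214.50294036  17.        ]
```

The two views agree to 2–3 mm: keeper at (523.4,-188) with yaw 0.29, and dish at (531.8,215). The rib is therefore at (536.4,-196.6). I'll move over there.

The manual's scale: shifts go in m. Converting my numbers, -35 mm is -0.035, -30 mm is -0.03.

```bash
python3 nudge.py '[-0.03,-0.035,0,0,0,0,85,-0.03,-0.036,0,0,0,0,85,-0.03,-0.036,0,0,0,0,85,-0.03,-0.036,0,0,0,0,85,-0.03,-0.036,0,0,0,0,85,-0.03,-0.035,0,0,0,0,85,-0.03,-0.035,0,0,0,0,85,-0.03,-0.036,0,0,0,0,85,-0.03,-0.036,0,0,0,0,85,-0.03,-0.036,0,0,0,0,85,-0.03,-0.035,0,0,0,0,85,-0.03,-0.035,0,0,0,0,85]'; python3 nudge.py '[-0.03,-0.036,0,0,0,0,85,-0.03,-0.036,0,0,0,0,85,-0.03,-0.036,0,0,0,0,85,-0.03,-0.036,0,0,0,0,85,-0.03,-0.036,0,0,0,0,85,-0.03,-0.036,0,0,0,0,85,-0.03,-0.035,0,0,0,0,85]'
```

```text
clock: 1.3
eef_pos: [410.4, 103.3, 231.3]
tool_rot: [3.142, -0.0, 2.838]
force: [0.7, 1.1, -0.4]
width: 84.9
gripper_force: 0.0
clock: 2.0
eef_pos: [535.6, -199.1, 231.0]
tool_rot: [3.142, -0.001, 2.837]
force: [1.1, 0.4, 0.0]
width: 84.8
gripper_force: 0.0
```

Converted, 6 mm is 0.006.

```bash
python3 nudge.py '[0,0,0.006,0,0,0.14,85,0,0,0.006,0,0,0.14,85,0,0,0.006,0,0,0.14,85,0,0,0.006,0,0,0.14,85,0,0,0.006,0,0,0.14,85,0,0,0.006,0,0,0.14,85,0,0,0.006,0,0,0.14,85,0,0,0.006,0,0,0.14,85,0,0,0.006,0,0,0.14,85,0,0,0.006,0,0,0.14,85,0,0,0.006,0,0,0.14,85,0,0,0.006,0,0,0.14,85]'; python3 nudge.py '[0,0,0.006,0,0,0.14,85,0,0,0.006,0,0,0.14,85,0,0,0.006,0,0,0.14,85,0,0,0.006,0,0,0.14,85,0,0,0.006,0,0,0.14,85,0,0,0,0,0,0.14,85,0,0,0,0,0,0.03,85,0,0,0,0,0,0,85]'
python3 - <<'E'
from h import *
s=ctrl.read_state(); print(s["eef_pos"],s["tool_rot"],s["qpos"])
i=ctrl.get_image("scene"); cv2.imwrite("pics/s1.png",cv2.resize(i[170:310,240:400],(640,560),interpolation=cv2.INTER_CUBIC))
E
```

```text
clock: 3.2
eef_pos: [535.3, -196.9, 158.7]
tool_rot: [-3.141, 0.0, 1.152]
force: [-0.4, -0.9, 0.1]
width: 85.6
gripper_force: 0.0
clock: 4.0
eef_pos: [535.4, -197.1, 129.0]
tool_rot: [3.142, 0.001, 0.29]
force: [0.4, -0.1, 0.1]
width: 85.1
gripper_force: 0.0
[ 535.39358468 -197.07197851  128.99030752] [3.14158422e+00 7.38741144e-04 2.90144315e-01] [-0.1682444   0.79150497  0.79061003  1.85290846 -0.7555999   0.82828529
 -0.26389995]
```

View pics/s1.png

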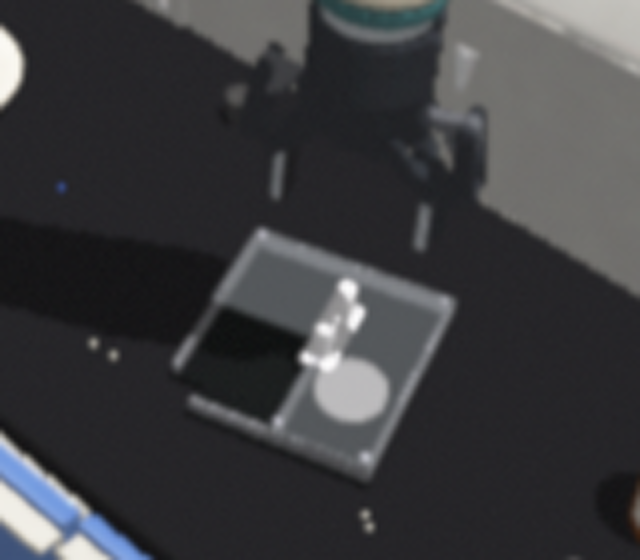

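The image shows the fingers straddling the rib line, pads at (277,175) and (422,228), with the rib at (335,325). Lowering 101 mm and closing.

```bash
python3 nudge.py '[0.001,0,0.02,0,0,0,85,0,0,0.025,0,0,0,85,0,0,0.025,0,0,0,70,0,0,0.02,0,0,0,50,0,0,0.011,0,0,0,40,0,0,0,0,0,0,20,0,0,0,0,0,0,5,0,0,0,0,0,0,5,0,0,0,0,0,0,5,0,0,0,0,0,0,5]'
```

```text
clock: 5.05
eef_pos: [536.8, -197.1, 29.0]
tool_rot: [3.141, -0.001, 0.288]
force: [-0.8, 1.1, 0.7]
width: 10.9
gripper_force: 60.8
```

```bash
python3 nudge.py '[0,0,-0.015,0,0,0,5,0,0,-0.02,0,0,0,5,0,0,-0.02,0,0,0,5,0,0,-0.015,0,0,0,5,0,0,0,0,-0.07,0,5,0,0,0,0,-0.07,0,5,0,0,0,0,-0.07,0,5,0,0,0,0,-0.07,0,5,0,0,0,0,-0.06,0,5,0,0,0,0,0,0,5,0,0,0,0,0,0,5,0,0,0,0,0,0,5]'
python3 - <<'E'
from h import *
for n in("scene","top"):
    i=ctrl.get_image(n); cv2.imwrite(f"pics/a_{n}.png",i)
a=cv2.imread("pics/a_top.png")[170:260,285:385]; b=cv2.imread("pics/a_scene.png")[200:300,270:370]
f=lambda i:cv2.convertScaleAbs(cv2.resize(i,(400,400),interpolation=cv2.INTER_CUBIC),alpha=1.3,beta=25)
cv2.imwrite("pics/a.png",np.hstack([f(a),f(b)]))
E
```

```text
clock: 6.25
eef_pos: [535.8, -197.4, 98.9]
tool_rot: [3.141, 0.339, 0.286]
force: [-0.6, 0.3, -4.7]
width: 11.0
gripper_force: 60.1
```

View pics/a.png

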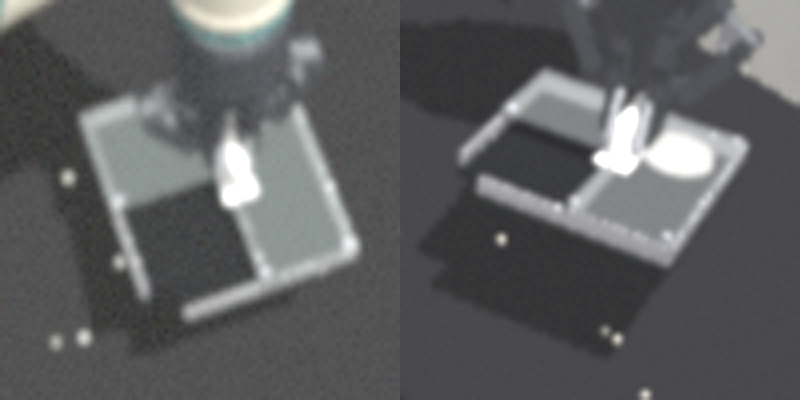

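In the scene half the disc is at (680,155), against the keeper's far (+x) wall. Next I'll tip +y down.

```bash
python3 nudge.py '[0,0,0,-0.07,0.03,0,5,0,0,0,-0.07,0.03,0,5,0,0,0,-0.07,0.03,0,5,0,0,0,-0.07,0.03,0,5,0,0,0,-0.07,0.03,0,5,0,0,0,-0.03,0,0,5,0,0,0,0,0,0,5,0,0,0,0,0,0,5,0,0,0,0,0,0,5,0,0,0,0,0,0,5,0,0,0,0,0,0,5]'
python3 - <<'E'
from h import *
for n in("scene","top"):
    i=ctrl.get_image(n); cv2.imwrite(f"pics/b_{n}.png",i)
a=cv2.imread("pics/b_top.png")[170:260,285:385]; b=cv2.imread("pics/b_scene.png")[200:300,270:370]
f=lambda i:cv2.convertScaleAbs(cv2.resize(i,(400,400),interpolation=cv2.INTER_CUBIC),alpha=1.3,beta=25)
cv2.imwrite("pics/b.png",np.hstack([f(a),f(b)]))
E
```

```text
clock: 7.45
eef_pos: [536.6, -197.6, 98.4]
tool_rot: [2.768, 0.193, 0.313]
force: [-1.1, 0.0, -4.0]
width: 10.9
gripper_force: 60.2
```

View pics/b.png

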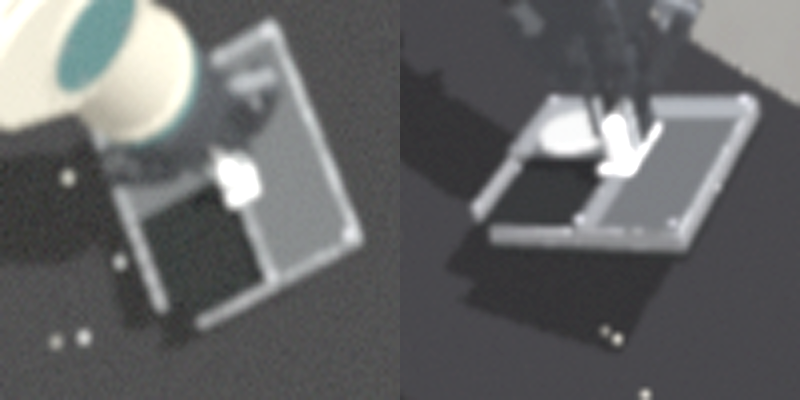

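The disc is now in the +x,+y corner (scene half, (570,133)). Now -x goes down, with some +y tilt kept.

```bash
python3 nudge.py '[0,0,0,0.02,0.08,0,5,0,0,0,0.02,0.08,0,5,0,0,0,0.02,0.08,0,5,0,0,0,0.02,0.08,0,5,0,0,0,0.02,0.08,0,5,0,0,0,0.02,0.08,0,5,0,0,0,0.02,0.06,0,5,0,0,0,0,0,0,5,0,0,0,0,0,0,5,0,0,0,0,0,0,5,0,0,0,0,0,0,5,0,0,0,0,0,0,5]'
python3 - <<'E'
from h import *
for n in("scene","top"):
    i=ctrl.get_image(n); cv2.imwrite(f"pics/c_{n}.png",i)
a=cv2.imread("pics/c_top.png")[170:260,285:385]; b=cv2.imread("pics/c_scene.png")[200:300,270:370]
f=lambda i:cv2.convertScaleAbs(cv2.resize(i,(400,400),interpolation=cv2.INTER_CUBIC),alpha=1.3,beta=25)
cv2.imwrite("pics/c.png",np.hstack([f(a),f(b)]))
E
```

```text
clock: 8.75
eef_pos: [553.7, -199.3, 123.2]
tool_rot: [2.94, -0.259, 0.461]
force: [0.6, 0.2, -4.9]
width: 10.8
gripper_force: 60.2
```

View pics/c.png

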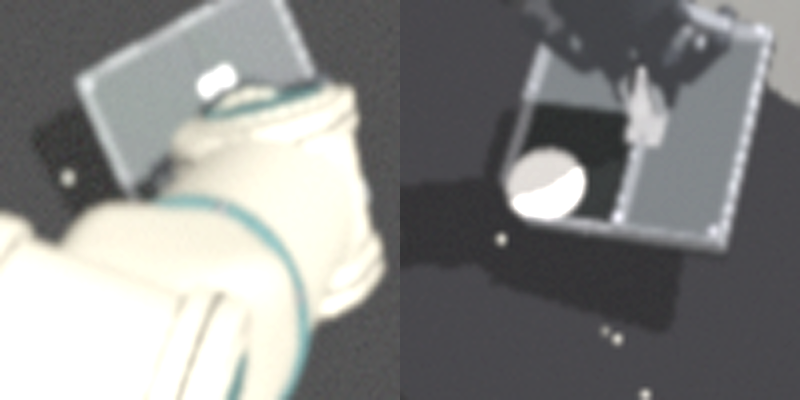

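The disc sits in the pick-up corner (scene half, (547,185)). The arm reached its limit and drifted slightly, so I'll work out the way back to level.

```bash
cat >> h.py <<'E'
def rel(pos,yaw):
    s=ctrl.read_state(); A=R.from_euler("xyz",s["tool_rot"]); B=R.from_euler("xyz",[np.pi,0,yaw])
    print("at",s["eef_pos"].round(1),s["tool_rot"].round(3),"tool dpos",A.inv().apply(np.array(pos)-s["eef_pos"]).round(1),"rotvec",(A.inv()*B).as_rotvec().round(3))
E
python3 - <<'E'
from h import *
rel([536.8,-197.1,100],0.29); s=ctrl.read_state(); print(s["qpos"].round(3),s["torque"])
E
```

```text
at [ 553.8 -199.9  123.6] [ 2.94 -0.26  0.46] tool dpos [-19.6 -13.7  16.8] rotvec [ 0.178 -0.275  0.142]
[ 0.118  0.614  0.296  2.11  -1.099  0.233  0.25 ] [ 0.10182203  0.65446088 -0.03234315]
```

Converted, -3 mm is -0.003, -2 mm is -0.002.

```bash
python3 nudge.py '[-0.003,-0.002,0,0.03,-0.046,0.024,5,-0.003,-0.002,0,0.03,-0.046,0.024,5,-0.003,-0.002,0,0.03,-0.046,0.024,5,-0.003,-0.002,0,0.03,-0.046,0.024,5,-0.003,-0.002,0,0.03,-0.046,0.024,5,0,0,0,0.028,-0.045,0.022,5,0,0,0,0,0,0,5,0,0,0,0,0,0,5]'
python3 - <<'E'
from h import *
rel([536.8,-197.1,32],0.29)
i=ctrl.get_image("scene"); cv2.imwrite("pics/d_scene.png",i)
E
```

```text
clock: 9.65
eef_pos: [536.7, -196.9, 119.7]
tool_rot: [3.141, -0.002, 0.29]
force: [0.1, -0.4, -5.3]
width: 10.7
gripper_force: 60.1
at [ 536.7 -196.9  119.7] [ 3.141e+00 -2.000e-03  2.900e-01] tool dpos [-0.2  0.1 87.7] rotvec [ 0.001 -0.002  0.   ]
```

Converted, 20 mm is 0.02, 18 mm is 0.018.

```bash
python3 nudge.py '[0,0,0.015,0,0,0,5,0,0,0.02,0,0,0,5,0,0,0.02,0,0,0,5,0,0,0.018,0,0,0,5,0,0,0.01,0,0,0,5,0,0,0.003,0,0,0,5,0,0,0.002,0,0,0,5,0,0,0,0,0,0,5]'
python3 nudge.py '[0,0,0.001,0,0,0,5,0,0,0.001,0,0,0,5,0,0,0,0,0,0,5]'
```

```text
clock: 10.5
eef_pos: [536.9, -197.6, 32.5]
tool_rot: [3.141, -0.002, 0.289]
force: [0.8, -0.5, -4.1]
width: 10.7
gripper_force: 60.1
clock: 10.8
eef_pos: [536.8, -197.2, 30.3]
tool_rot: [3.141, -0.002, 0.289]
force: [-0.8, 0.1, -4.1]
width: 11.0
gripper_force: 60.2
```

```bash
python3 nudge.py '[0,0,0.001,0,0,0,5,0,0,0.0005,0,0,0,5,0,0,0,0,0,0,5]'; python3 nudge.py '[0,0,0.0005,0,0,0,5,0,0,0,0,0,0,5]'
```

```text
clock: 11.1
eef_pos: [536.8, -197.3, 29.0]
tool_rot: [3.141, -0.002, 0.289]
force: [-0.3, 0.8, -0.5]
width: 10.6
gripper_force: 60.8
clock: 11.3
eef_pos: [536.8, -197.3, 28.9]
tool_rot: [-3.142, -0.002, 0.289]
force: [-1.2, 0.8, 6.0]
width: 11.1
gripper_force: 61.6
```

Converted, -10 mm is -0.01, -30 mm is -0.03.

```bash
python3 nudge.py '[0,0,0,0,0,0,15,0,0,0,0,0,0,30,0,0,0,0,0,0,45,0,0,-0.01,0,0,0,60,0,0,-0.025,0,0,0,60,0,0,-0.03,0,0,0,60,0,0,-0.03,0,0,0,60,0,0,-0.03,0,0,0,60,0,0,0,0,0,0,60]'
python3 - <<'E'
from h import *
for n in("scene","top"):
    i=ctrl.get_image(n); cv2.imwrite(f"pics/e_{n}.png",i)
a=cv2.imread("pics/e_top.png")[175:255,290:380]; b=cv2.imread("pics/e_scene.png")[220:300,275:365]
f=lambda i:cv2.convertScaleAbs(cv2.resize(i,(400,356),interpolation=cv2.INTER_CUBIC),alpha=1.2,beta=25)
cv2.imwrite("pics/e.png",np.hstack([f(a),f(b)]))
E
```

```text
clock: 12.2
eef_pos: [538.6, -199.1, 157.5]
tool_rot: [3.136, -0.007, 0.288]
force: [-0.2, -0.9, 0.2]
width: 59.9
gripper_force: 0.0
```

View pics/e.png

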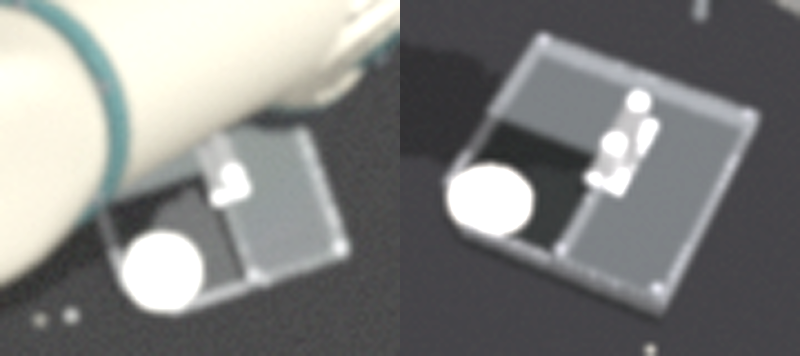

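The disc is in the notched corner (top half (162,270), scene half (490,200)), and the tray is level and close to its old place. I'll measure the disc centre and the corner location.

```bash
python3 - <<'E'
from h import *
D=[]
for n,(y0,y1,x0,x1) in(("top",(215,255,305,342)),("scene",(250,278,275,306))):
    i=cv2.imread(f"pics/e_{n}.png")[y0:y1,x0:x1]; m=cv2.inRange(i,(150,)*3,(255,)*3)
    m=cv2.morphologyEx(m,cv2.MORPH_OPEN,np.ones((5,5),np.uint8))
    c=max(cv2.findContours(m,0,1)[0],key=cv2.contourArea); e=cv2.fitEllipse(c); print(n,e[0][0]+x0,e[0][1]+y0,e[1]); P=onz(n,e[0][0]+x0,e[0][1]+y0,14); print(P.round(1)); D.append(P)
kp=[(79,74,23),(79,-74,23),(-79,-74,23)]
sp=[(275+(u-400)/4.444,220+v/4.45) for u,v in((541,32),(760,112),(661,314))]
o,psi,r=kfit("scene",sp,kp); print(o,psi,r)
P=np.mean(D,0)[:2]; print("disc in keeper", R.from_euler("z",-0.289).apply([*(P-[523.9,-188.9]),0]))
E
```

```text
top 326.23731994628906 235.63702964782715 (16.649076461791992, 17.677213668823242)
[ 463.8 -160.3   14. ]
scene 294.62694549560547 264.3804817199707 (14.741316795349121, 18.231290817260742)
[ 464.5 -160.5   14. ]
[ 525.21177739 -192.98984352] 0.2782638036810735 [1.89363369 3.72818778 5.59051733]
disc in keeper [-49.13589983  44.31718709   0.        ]
```

```bash
python3 nudge.py '[0,0,0,0,0,-0.131,64,0,0,0,0,0,-0.131,64,0,0,0,0,0,-0.131,64,0,0,0,0,0,-0.131,64,0,0,0,0,0,-0.131,64,0,0,0,0,0,-0.131,64,0,-0.028,0,0,0,0,64,-0.001,-0.028,0,0,0,0,64,0,-0.028,0,0,0,0,64,0,0,0,0,0,0,64,0,0,0,0,0,0,64]'
python3 - <<'E'
from h import *
rel([463,-160,60],1.074); print(ctrl.read_state()["qpos"].round(2))
E
```

```text
clock: 13.4
eef_pos: [461.8, -157.9, 152.5]
tool_rot: [3.142, -0.001, 1.075]
force: [0.3, -0.1, 0.1]
width: 63.9
gripper_force: 0.0
at [ 461.8 -157.9  152.5] [ 3.142e+00 -1.000e-03  1.075e+00] tool dpos [-1.4  2.1 92.5] rotvec [ 0.    -0.001  0.001]
[-0.11  0.59  0.57  2.05 -0.52  0.65  0.31]
```

```bash
python3 nudge.py '[-0.0014,0.002,0.025,0,0,0,64,0,0,0.035,0,0,0,64,0,0,0.035,0,0,0,64,0,0,0.025,0,0,0,64,0,0,0.01,0,0,0,64,0,0,0.005,0,0,0,64,0,0,0,0,0,0,64]'
python3 - <<'E'
from h import *
rel([463,-160,7],1.074)
i=ctrl.get_image("scene")[225:295,270:350]; cv2.imwrite("pics/g.png",cv2.convertScaleAbs(cv2.resize(i,(640,560),interpolation=cv2.INTER_CUBIC),alpha=1.2,beta=20))
E
```

```text
clock: 14.1
eef_pos: [463.8, -160.9, 17.9]
tool_rot: [3.14, -0.001, 1.074]
force: [0.5, 0.0, 0.6]
width: 64.3
gripper_force: 0.0
at [ 463.8 -160.9   17.9] [ 3.140e+00 -1.000e-03  1.074e+00] tool dpos [ 0.4 -1.1 10.9] rotvec [ 0.001 -0.001  0.   ]
```

View pics/g.png

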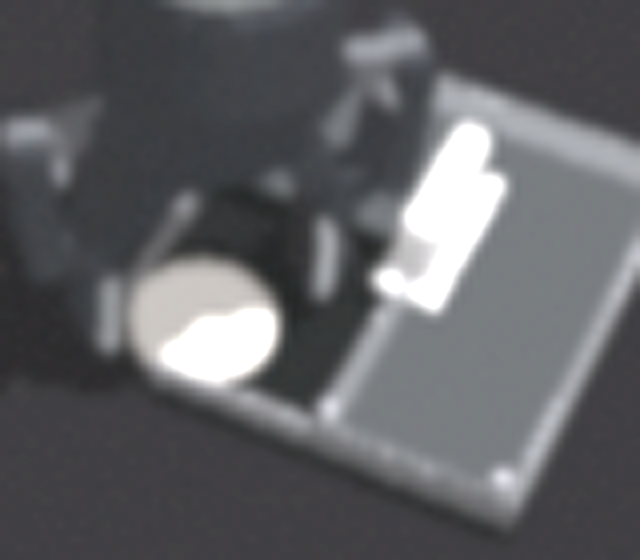

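The pads straddle the disc: outer at (110,315), inner at (325,258), disc at (205,320). I'll lower the last 11 mm and close.

Converted, 4 mm is 0.004, 2 mm is 0.002.

```bash
python3 nudge.py '[0,0,0.005,0,0,0,64,0,0,0.004,0,0,0,64,0,0,0.002,0,0,0,64,0,0,0,0,0,0,64]'; python3 nudge.py '[0,0,0,0,0,0,56,0,0,0,0,0,0,50,0,0,0,0,0,0,40,0,0,0,0,0,0,30,0,0,0,0,0,0,30,0,0,0,0,0,0,30]'
```

```text
clock: 14.55
eef_pos: [463.3, -160.2, 6.9]
tool_rot: [3.141, -0.001, 1.075]
force: [0.2, 0.8, -0.2]
width: 63.7
gripper_force: 0.0
clock: 15.15
eef_pos: [463.6, -160.5, 7.6]
tool_rot: [3.14, -0.001, 1.075]
force: [-1.3, 0.3, 4.9]
width: 44.3
gripper_force: 60.3
```

```bash
python3 - <<'E'
from h import *
i=ctrl.get_image("scene")[225:295,270:350]; cv2.imwrite("pics/k.png",cv2.convertScaleAbs(cv2.resize(i,(640,560),interpolation=cv2.INTER_CUBIC),alpha=0.9,beta=20))
E
```

```text
(no output)
```

View pics/k.png

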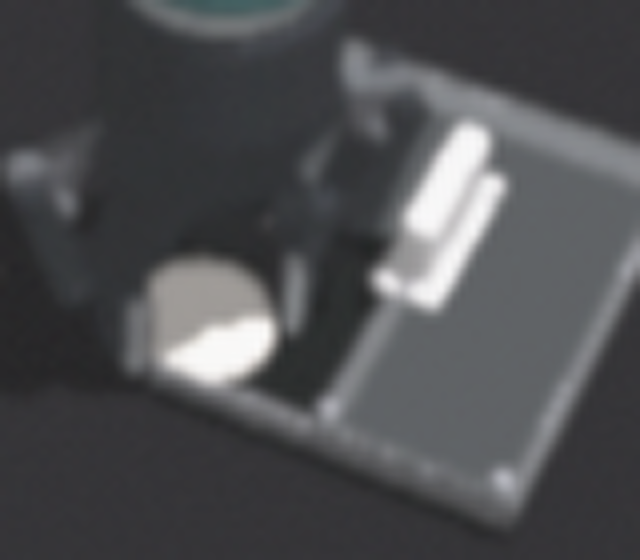

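The disc lies flat between the pads, whose tips toe out slightly. The grip holds at 60 N, so I'll lift slowly and check.

```bash
python3 nudge.py '[0,0,-0.002,0,0,0,30,0,0,-0.004,0,0,0,30,0,0,-0.006,0,0,0,30,0,0,-0.008,0,0,0,30,0,0,-0.008,0,0,0,30,0,0,0,0,0,0,30]'
python3 - <<'E'
from h import *
for n,(y0,y1,x0,x1) in(("scene",(225,290,270,330)),):
    im=ctrl.get_image(n); cv2.imwrite("pics/l.png",im); i=im[y0:y1,x0:x1]; m=cv2.inRange(i,(120,)*3,(255,)*3)
    for c in cv2.findContours(m,0,1)[0]:
        if cv2.contourArea(c)>40: e=cv2.fitEllipse(c); print(cv2.contourArea(c),e[0][0]+x0,e[0][1]+y0,e[1],e[2],[onz(n,e[0][0]+x0,e[0][1]+y0,z).round(1) for z in (14,44)])
s=ctrl.read_state(); print(s["eef_pos"], proj("scene",[s["eef_pos"][0],s["eef_pos"][1],40]),s["force"])
E
```

```text
clock: 15.8
eef_pos: [463.9, -160.5, 36.2]
tool_rot: [3.139, -0.001, 1.075]
force: [-0.4, -0.2, -0.9]
width: 44.2
gripper_force: 61.1
174.5 296.2125930786133 258.01100158691406 (14.462596893310547, 16.18828010559082) 149.8347930908203 [array([ 483.5, -149. ,   14. ]), array([ 464.1, -165.1,   44. ])]
190.0 321.77296447753906 256.22368240356445 (11.32323169708252, 42.70551300048828) 19.128637313842773 [array([ 535.7, -193.9,   14. ]), array([ 514.4, -208.3,   44. ])]
[ 463.71211828 -160.40462335   35.68357326] [294.72366851 258.11481289] [ 0.83027385  0.36913688 -1.68240125]
```

The disc is held: its image at (296,258) matches the gripper at z≈40. Lifting and carrying it to above the dish.

```bash
python3 nudge.py '[0,0,-0.01,0,0,0,30,0,0,-0.015,0,0,0,30,0,0,-0.02,0,0,0,30,0,0,-0.015,0,0,0,30,0.01,-0.003,0,0,0,0,30,0.02,-0.007,0,0,0,0,30,0.025,-0.008,0,0,0,0,30,0.03,-0.01,0,0,0,0,30,0.03,-0.01,0,0,0,0,30,0.03,-0.01,0,0,0,0,30,0.03,-0.01,0,0,0,0,30,0.03,-0.01,0,0,0,0,30]'
python3 nudge.py '[0.03,-0.01,0,0,0,0,30,0.03,-0.01,0,0,0,0,30,0.03,-0.01,0,0,0,0,30,0.03,-0.01,0,0,0,0,30,0.02,-0.007,0,0,0,0,30,0.012,-0.003,0,0,0,0,30,0.006,-0.001,0,0,0,0,30,0,0,0,0,0,0,30,0,0,0,0,0,0,30]'
python3 - <<'E'
from h import *
rel([531.8,215,7.5],1.075)
D=[]
for n,(y0,y1,x0,x1) in(("top",(180,255,165,235)),("scene",(165,212,190,255))):
    i=ctrl.get_image(n); cv2.imwrite(f"pics/m_{n}.png",i)
E
```

```text
clock: 17.05
eef_pos: [500.3, 54.6, 94.3]
tool_rot: [-3.141, -0.0, 1.075]
force: [0.7, 0.8, -0.8]
width: 44.1
gripper_force: 61.2
clock: 17.95
eef_pos: [531.2, 214.0, 95.1]
tool_rot: [3.14, 0.0, 1.073]
force: [0.5, -0.2, -0.7]
width: 44.3
gripper_force: 61.2
at [531.2 214.   95.1] [3.14  0.    1.073] tool dpos [ 1.2 -0.1 87.6] rotvec [ 0.001  0.    -0.002]
```

```bash
python3 nudge.py '[0.001,0,0.01,0,0,0,30,0,0,0.02,0,0,0,30,0,0,0.02,0,0,0,30,0,0,0.018,0,0,0,30,0,0,0.008,0,0,0,30,0,0,0.004,0,0,0,30,0,0,0.002,0,0,0,30,0,0,0,0,0,0,30]'; python3 nudge.py '[0,0,0.001,0,0,0,30,0,0,0.001,0,0,0,30,0,0,0.001,0,0,0,30,0,0,0,0,0,0,30]'
```

```text
clock: 18.85
eef_pos: [532.3, 216.3, 13.5]
tool_rot: [3.14, -0.001, 1.075]
force: [-0.7, 0.7, 0.2]
width: 44.5
gripper_force: 61.2
clock: 19.25
eef_pos: [531.9, 216.5, 10.2]
tool_rot: [3.141, -0.001, 1.075]
force: [-0.2, 0.3, 0.1]
width: 44.4
gripper_force: 61.2
```

```bash
python3 nudge.py '[0,0,0.001,0,0,0,30,0,0,0.001,0,0,0,30,0,0,0,0,0,0,30]'; python3 nudge.py '[0,0,0.0007,0,0,0,30,0,0,0,0,0,0,30]'; python3 nudge.py '[0,0,0.0007,0,0,0,30,0,0,0,0,0,0,30]'
```

```text
clock: 19.55
eef_pos: [531.9, 216.3, 8.0]
tool_rot: [3.141, -0.0, 1.075]
force: [-0.6, 0.3, -0.5]
width: 44.1
gripper_force: 61.2
clock: 19.75
eef_pos: [531.9, 216.4, 7.4]
tool_rot: [3.141, -0.001, 1.075]
force: [-0.3, 0.3, -0.9]
width: 44.1
gripper_force: 61.2
clock: 19.95
eef_pos: [531.9, 216.4, 6.7]
tool_rot: [3.141, -0.001, 1.075]
force: [-0.3, -0.5, 0.1]
width: 44.3
gripper_force: 61.2
```

```bash
python3 nudge.py '[0,0,0.0007,0,0,0,30,0,0,0,0,0,0,30]'; python3 nudge.py '[0,0,0.0005,0,0,0,30,0,0,0,0,0,0,30]'
```

```text
clock: 20.15
eef_pos: [532.0, 216.4, 6.1]
tool_rot: [3.141, -0.001, 1.075]
force: [-0.7, -1.1, -0.7]
width: 44.0
gripper_force: 61.3
clock: 20.35
eef_pos: [532.0, 216.4, 6.0]
tool_rot: [3.141, -0.001, 1.075]
force: [-1.0, -0.5, 4.0]
width: 44.3
gripper_force: 61.8
```

Contact at 4 N. Releasing a little, then retreating straight up.

Converted, -4 mm is -0.004, -25 mm is -0.025.

```bash
python3 nudge.py '[0,0,0,0,0,0,48,0,0,0,0,0,0,52,0,0,-0.001,0,0,0,56,0,0,-0.001,0,0,0,56,0,0,-0.004,0,0,0,56,0,0,-0.01,0,0,0,56,0,0,-0.02,0,0,0,56,0,0,-0.025,0,0,0,56,0,0,-0.025,0,0,0,56,0,0,-0.025,0,0,0,56,0,0,-0.025,0,0,0,56,0,0,-0.025,0,0,0,56]'
python3 nudge.py '[-0.03,0,-0.01,0,0,0,56,-0.035,0,0,0,0,0,56,-0.035,0,0,0,0,0,56,-0.035,0,0,0,0,0,56,0,0,0,0,0,0,56]'
python3 - <<'E'
from h import *
s=ctrl.read_state(); print(s["force"],s["eef_pos"])
im=ctrl.get_image("scene"); cv2.imwrite("pics/n.png",im); cv2.imwrite("pics/n_top.png",ctrl.get_image("top"))
y0,y1,x0,x1=160,215,190,255
g=cv2.cvtColor(im[y0:y1,x0:x1],6); m=(g>110).astype(np.uint8); c=max(cv2.findContours(m,0,1)[0],key=cv2.contourArea); e=cv2.fitEllipse(c); print("dish",e,onz("scene",e[0][0]+x0,e[0][1]+y0,17))
u,v=proj("scene",[532,215.5,12]).round().astype(int); print(u,v); print(im[v-12:v+13:2,u-16:u+17:2].mean(2).astype(int)); print(proj("scene",[532,215.5,-1])-proj("scene",[532,190,-1]))
E
```

```text
clock: 21.55
eef_pos: [531.7, 216.2, 168.4]
tool_rot: [3.14, -0.001, 1.074]
force: [0.7, 0.3, 0.3]
width: 55.9
gripper_force: 0.0
clock: 22.05
eef_pos: [464.9, 93.2, 177.6]
tool_rot: [-3.142, 0.0, 1.068]
force: [-0.0, 0.6, -0.0]
width: 55.9
gripper_force: 0.0
[-0.04497023  0.62261904 -0.0491251 ] [464.94831209  93.20229595 177.58773886]
dish ((31.81002426147461, 27.1671199798584), (30.536102294921875, 47.10047912597656), 86.24580383300781) [533.2178602 213.9071808  17.       ]
221 188
[[ 81 175 235 247 244 207 236 249 248 248 247 247 246 247 246 244 230]
 [222 248 250 250 249 248 249 249 248 247 248 247 247 246 245 246 245]
 [249 250 250 250 250 250 249 249 248 247 247 247 247 246 246 244 245]
 [250 250 250 250 250 249 249 249 249 248 248 247 246 246 245 245 244]
 [250 250 250 249 249 249 250 251 252 252 251 249 246 245 245 244 244]
 [250 250 250 250 249 251 252 252 252 252 253 252 246 245 244 243 242]
 [249 249 250 249 249 252 252 252 253 253 253 252 244 244 243 242 241]
 [248 249 249 249 243 244 252 252 253 253 252 249 234 242 241 241 240]
 [247 248 248 248 247 228 236 251 249 250 246 230 240 241 241 240 241]
 [241 247 247 247 247 245 230 223 222 232 237 240 241 240 239 240 242]
 [199 237 245 245 245 245 243 241 241 239 240 237 240 239 240 241 239]
 [127 150 199 233 237 242 241 239 240 234 238 239 240 240 240 227 165]
 [ 68 103 127 146 152 196 234 241 242 241 241 240 231 210 167  87  35]]
[-5.22019325 -3.65764237]
```

The brightness patch shows the disc flat and centred near (221,188) in the dish, with a uniform shadow rim. The gripper is clear, so I'm handing in the job.

```bash
python3 -c "
from cell import ctrl
print(ctrl.finish_job())"
```

```text
the job is handed in; nothing more can be done
None
```

I handed in the job: the disc was tipped round into the pick-up corner, lifted out of the level tray and laid in the middle of the dish. The camera shows it centred and apparently flat; the hand-in returned no verdict.

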